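# Stand the blue template in the holding jig

## Task

Slide the blue template straight up out of the slotted rack, lower it (do not drop it) between the open jaws of the holding jig so that it stands on edge on the jig's floor, about centred along the jaws, and let go. Then turn the jig's knob clockwise until its white pointer is on the red mark, so that the jaw closes up to the template and keeps it upright. Leave the other two templates in their slots and everything else where it is.

Things in the scene. Friction and masses are not known exactly. Their poses are not given: they have to be found in the camera images.
- rack: fixed grey rack with green ends, 200 (its x) by 180 mm (its y), 62 mm high; three slots along its y, at x = -60, 0, +60 mm, each 12 mm wide, floor 12 mm above the table. They are cut in two rows of blocks (|y| 51 to 79 mm, up to 62 mm); between the rows it is open down to the base. Which template is in which slot varies. Origin: centre of the underside
- blue_template: blue acrylic routing template: flat plate 8 mm thick (its x), 150 mm long (its y), 110 mm high (its z), six dark round spots on its faces. Origin: centre of its lower edge. At the start it stands on edge in a slot of the rack, lower edge 12 mm, upper edge 122 mm above the table. About 0.15 kg
- maple_template: pale maple routing template: flat plate 8 mm thick (its x), 150 mm long (its y), 110 mm high (its z), six dark round spots on its faces. Origin: centre of its lower edge. At the start it stands on edge in a slot of the rack, lower edge 12 mm, upper edge 122 mm above the table. Stays in the rack
- walnut_template: dark brown walnut routing template: flat plate 8 mm thick (its x), 150 mm long (its y), 110 mm high (its z), six dark round spots on its faces. Origin: centre of its lower edge. At the start it stands on edge in a slot of the rack, lower edge 12 mm, upper edge 122 mm above the table. Stays in the rack
- jig: fixed jig: grey base 200 (its x) by 190 mm (its y), 15 mm thick; two upright aluminium jaws 170 mm long along y, tops 70 mm above the table; black knob, axis at x = +55 mm, y = 0. Fixed jaw face at x = -56 mm; moving jaw face at -34 mm at knob 0, nearer by 6.5 mm per rad of knob: gap 22 mm at 0, 13.5 mm at the mark. Origin: centre of the underside
- channel (a point): centre of the floor of the channel between the open jaws, 15 mm above the table; the channel runs along its y, its x points across the channel from the fixed jaw to the moving jaw and the knob (axes as the jig's). The template stands here, its lower edge on the floor, its length along y
- knob (a joint): knob angle in rad: grows clockwise seen from above, 0 (open) to 1.6 (stop); the white pointer is on the red mark at 1.3. At the start it is between 0 and 0.6. Stays where it is left
- knob_grip (a point): on the knob's axis, 49 mm above the table: the middle of the knob's black grip bar, which is 56 mm long, 14 mm wide and spans 31 to 61 mm above the table. Its x axis runs along the bar towards the end with the white pointer line; its z is up
- knob_pointer (a point): outer end of the white pointer line, on top of the grip bar, 28 mm from the knob's axis, 61 mm above the table
- index_mark (a point): the red index mark on the jig's base, on the far side of the knob from the jaws, 37 mm from the knob's axis, 19 mm above the table
- glue_bottle: bystander: white glue bottle with an orange cap, 60 mm across, 150 mm tall. Origin: centre of its underside
- wax_tin: bystander: brass-coloured tin with a pale top, 84 mm across, 50 mm tall. Origin: centre of its underside
- hammer: bystander: hammer with a pale wooden handle lying flat, about 260 mm long along its x. Origin: underneath its middle
Not all that is in view belongs to the job. What is shaped like the maple_template but green is not meant.

How it is judged (in metres and radians):
On the way, in this order (a step that is already met when the one before it is completed fails the run):
1. the blue template is lifted clear of the rack's slots (z of blue_template in the frame of rack above 0.066 m), for 0.1 s.
2. the blue template stands on the floor of the channel between the jaws, let go, with the knob still short of the mark (below 1.1 rad) (x of blue_template in the frame of channel between -0.014 and 0.014 m and y of blue_template in the frame of channel between -0.03 and 0.03 m and z of blue_template in the frame of channel between -0.004 and 0.006 m and angle between blue_template's own z axis and vertical below 0.4 rad and contact force between the fingers and blue_template below 0.05 N and value of joint knob below 1.1 rad), for 0.2 s.
At the end, for the whole second after the job is handed in: blue template at rest on the channel floor (within 6 mm; within 30 mm of centred lengthways), upright within 0.15 rad; knob within 0.12 rad of the red mark (1.18 to 1.42); other templates within 20 mm of their starts, upright within 0.1 rad; bottle, tin, hammer within 40 mm of theirs (x of blue_template in the frame of channel between -0.014 and 0.014 m and y of blue_template in the frame of channel between -0.03 and 0.03 m and z of blue_template in the frame of channel between -0.004 and 0.006 m and angle between blue_template's own z axis and vertical below 0.15 rad and value of joint knob between 1.18 and 1.42 rad and linear speed of blue_template below 0.02 m/s and angle between each of maple_template, walnut_template's own z axis and vertical below 0.1 rad and distance of each of maple_template, walnut_template from where it was at the start of the episode below 0.02 m and distance of each of glue_bottle, wax_tin, hammer from where it was at the start of the episode below 0.04 m); the robot touches nothing.
It fails at once if the blue template is dropped (moving faster than 0.6 m/s with no finger on it) (linear speed of blue_template above 0.6 m/s and contact force between the fingers and blue_template below 0.05 N).
It fails at once if another template is moved more than 30 mm (distance of any of maple_template, walnut_template from where it was at the start of the episode above 0.03 m).
It fails at once if the bottle, tin or hammer is moved more than 60 mm (distance of any of glue_bottle, wax_tin, hammer from where it was at the start of the episode above 0.06 m).
It also fails if it takes over 61 s, if anything falls off the work surface, if the arm or the gripper's body presses on something with over 40 N, if the wrist force passes 120 N, or if a joint passes its speed limit or range.

## Robot

A 7-joint arm with a two-finger parallel gripper is mounted at the origin on the work surface. World frame = base frame: x ahead of the robot, y to its left, z up, the work surface at z = 0. Lengths are in m, angles in degrees, forces in N, time in s.
With the tool pointing down it reaches from about 0.425 to 0.8 m from the base axis. Payload 8.3 kg.
Tool frame: the origin (TCP) lies between the finger pads; the fingertips stand 17 mm ahead of it and the grasp point (between the pads) lies 2 mm behind it (arm.tcp_to_tips is the y of the fingertips in the tool frame, in m); y points along the fingers, x is the direction in which the jaws open and shut, and the axes are right-handed (so a half turn about y gives the same grasp; the last joint's range is limited). The gripper opens to 85 mm and grips with 20 to 120 N. Pads are 22 mm wide; open, the fingers measure 114 mm over their backs; the gripper's body (76 mm by 85 mm) begins 54 mm behind the grasp point. The pads swing forward as they close: fully open they stand 13 mm farther back than shut.
Start: joints at [70.25, 21.967, 0.94, 78.501, -0.361, 79.538, -2.664], TCP at [0.174, -0.6, 0.248] pointing down, gripper open.
Joint ranges: [-169.22, 169.22], [-14.56, 117.87], [-87.37, 89.26], [10.42, 133.3], [-82.24, 262.24], [0.94, 117.77], [-172.7, 172.7]. Speed limits (degrees/s): [136.94, 136.94, 172.46, 172.46, 180, 180, 180].

## Interface

Orientations are given as a 3x3 rotation matrix whose columns are the frame's x, y, z axes.
In Python, from plant import arm, viewer, spotter gives the robot as it stands. Calls block until the motion is done:
- arm.goto(position, orientation): joint-space move of the TCP to a pose.
- arm.move_l(position, velocity=0.15, ori=None, until_force=None): straight line of the TCP; ori=None keeps the orientation; velocity is the mean speed in m/s. With until_force (N) it stops when the force on the tool has changed by that much, and returns True; else False.
- arm.move_joints(angles): joint-space move.
- arm.move_gripper(opening, f_grip=None): finger opening in m; f_grip is the grip in N (None keeps the last); returns when the fingers have stopped.
- arm.hold(seconds).
- arm.solve_ik(position, orientation): joint angles nearest the present ones, or None.
- arm.read_state(): the state.
- viewer.capture(name): name is "side" or "top"; returns a dict with "color" (400x640x3 uint8, red, green, blue), "depth" (400x640 float32, m along the optical axis (not along the pixel's ray), 0 where there is no reading), "intrinsics" (3x3 intrinsics, pixels), "world_from_camera" (4x4, takes a point from camera to world coordinates). Camera axes: x right, y up, looking along -z (the intrinsics and any distortion apply to the point x, -y, -z); pixel columns grow to the right and rows downward; lengths in m; the calibration is good to about 2 mm. A picture is of the moment at which its call begins.
A pose or a line that the arm cannot do raises arm.IKError and nothing moves.
- arm.close_job(): hands the job in, once; it reports no verdict.
Trained networks look in a picture, given as the dict that the camera call returned (one of the last four; its "shot" number tells which), for a name from the list of things; names that differ only in an ending like _2 or _b are one class to them, and where a whole thing is asked for, a point or a joint stands for the part that bears it (a point fixed in the world has none). Each returns a list of dicts, best first, with "confidence" (0 to 1); they miss things now and then, are a little off and sometimes report something else, mostly with a low value. They report only what shows in the picture. A call takes as long as a camera call. They do not tell look-alikes from the thing itself.
- spotter.look_for(thing, picture): "bbox" ([left, top, right, bottom] as shares, 0 to 1, of the picture: columns of its width, rows of its height, round what is visible of it).
- spotter.mark_of(thing, picture): "location" ([column, row] as shares, 0 to 1, of the picture: columns of its width, rows of its height: a listed point, or the origin of a listed thing).
The state is a dict: "time": time; "qpos": joint angles; "qd": joint speeds; "tau": joint torques, N m; "tool_pos": TCP position; "ee_rot": TCP orientation; "force": force on the tool from outside, world axes, zero at the start; "wrist_torque": the same for the moment, N m; "grip_width": finger opening in m.
Only numpy, scipy, OpenCV 4.12 (cv2) and the standard library are available. Lean on these libraries where they do the work, as an engineer would, in place of code of your own. Each camera call takes 0.05 s, during which the arm holds its last target. There are 200 camera calls.

## Working session

There is one attempt and no reset: what is moved stays moved. The work goes in short steps, each a Python script; the robot and the scene stay as the last script left them, time stands still between calls to the robot, and variables do not carry over. Pictures are saved under pics/ and viewed, about 8 in all and at most 12, crops included, and the job is handed in when it is done.

```bash
ls; mkdir -p pics
python3 - <<'E'
from plant import arm, viewer, spotter
import cv2,pickle
ims={}
for n in("side","top"):
    p=viewer.capture(n); ims[n]=p
    cv2.imwrite(f"pics/{n}0.png",p["color"][:,:,::-1])
    print(n,p["intrinsics"].tolist(),p["world_from_camera"].round(3).tolist(),[k for k in p])
    for t in["rack","blue_template","maple_template","walnut_template","jig","channel","knob_grip","knob_pointer","index_mark","glue_bottle","wax_tin","hammer"]:
        m=spotter.mark_of(t,p)
        print(t,[(round(float(d["location"][0])*640),round(float(d["location"][1])*400),round(d["confidence"],2)) for d in m[:3]])
pickle.dump(ims,open("ims0.pkl","wb"))
print(arm.read_state()["time"],arm.read_state()["ee_rot"])
E
```

```text
pics
side [[441.70857333603664, 0.0, 314.4140849430337], [0.0, 441.70857333603664, 192.88275203837264], [0.0, 0.0, 1.0]] [[-0.978, 0.166, -0.125, 0.401], [-0.207, -0.756, 0.621, 0.921], [0.009, 0.633, 0.774, 1.184], [0.0, 0.0, 0.0, 1.0]] ['color', 'depth', 'intrinsics', 'world_from_camera', 'shot']
rack [(332, 167, 0.69), (274, 318, 0.4)]
blue_template [(315, 160, 0.73), (330, 253, 0.26)]
maple_template [(390, 171, 0.74), (331, 161, 0.63)]
walnut_template [(345, 162, 0.43)]
jig [(332, 254, 0.71)]
channel [(343, 254, 0.67)]
knob_grip [(311, 244, 0.86)]
knob_pointer [(309, 248, 0.54)]
index_mark [(298, 247, 0.95)]
glue_bottle [(321, 119, 0.86)]
wax_tin [(274, 319, 0.77)]
hammer [(252, 211, 0.76)]
top [[503.82275370660943, 0.0, 321.8325648887577], [0.0, 503.82275370660943, 198.87478761862369], [0.0, 0.0, 1.0]] [[-0.012, 0.997, -0.081, 0.468], [-1.0, -0.013, -0.008, -0.007], [-0.009, 0.081, 0.997, 1.34], [0.0, 0.0, 0.0, 1.0]] ['color', 'depth', 'intrinsics', 'world_from_camera', 'shot']
rack [(387, 202, 0.7)]
blue_template [(383, 183, 0.81), (245, 193, 0.35)]
maple_template [(399, 286, 0.84), (390, 206, 0.71)]
walnut_template [(391, 229, 0.49)]
jig [(244, 233, 0.81)]
channel [(245, 247, 0.79)]
knob_grip [(241, 211, 0.78)]
knob_pointer [(234, 202, 0.88)]
index_mark [(249, 196, 0.61)]
glue_bottle [(482, 177, 0.68)]
wax_tin [(159, 191, 0.58)]
hammer [(293, 126, 0.96)]
1.3 [[ 2.78120703e-01  7.94973973e-07  9.60546133e-01]
 [-9.60546127e-01  1.19519151e-04  2.78120701e-01]
 [-1.14582560e-04 -9.99999993e-01  3.40043597e-05]]
```

Run:
```python
import cv2,pickle,numpy as np
I=pickle.load(open("ims0.pkl","rb"))
t=I["top"]["color"][100:340,130:530,::-1]; s=I["side"]["color"][90:330,180:480,::-1]
cv2.imwrite("pics/topc.png",cv2.resize(t,None,fx=2,fy=2,interpolation=cv2.INTER_CUBIC))
cv2.imwrite("pics/sidec.png",cv2.resize(s,None,fx=2.5,fy=2.5,interpolation=cv2.INTER_CUBIC))
```

```text
(no output)
```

View pics/topc.png

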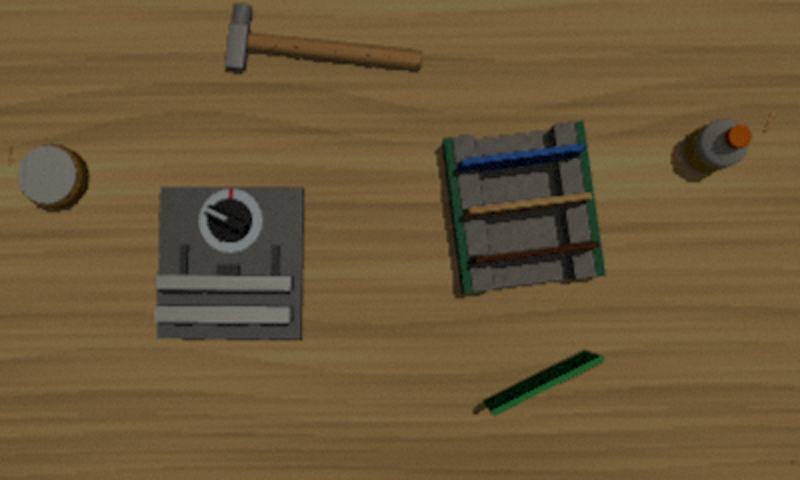

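View pics/sidec.png

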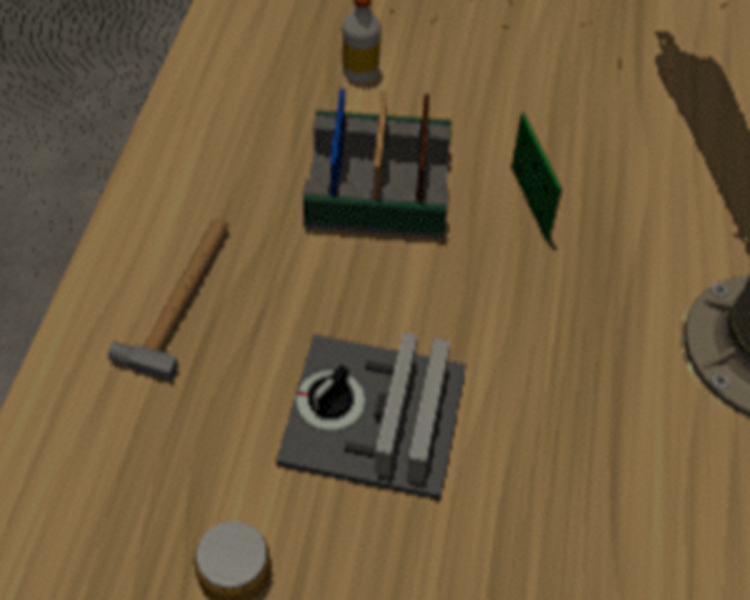

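The choice is clear. Blue is the only blue plate, in the rack at top px (390,178). The others are maple (395,203), walnut (397,227) and the green decoy (401,290), which lies off the rack. Next I measure the top edge, the jaws and the knob.

```bash
cat > h.py <<'E'
import numpy as np,cv2
def cloud(p):
    K=p["intrinsics"];T=p["world_from_camera"];d=p["depth"]
    v,u=np.mgrid[0:400,0:640]
    c=np.stack([(u-K[0,2])/K[0,0]*d,-(v-K[1,2])/K[1,1]*d,-d],-1)
    w=c@T[:3,:3].T+T[:3,3]; w[d==0]=np.nan
    return w
def ray(p,u,v,z):
    K=p["intrinsics"];T=p["world_from_camera"]
    r=T[:3,:3]@np.array([(u-K[0,2])/K[0,0],-(v-K[1,2])/K[1,1],-1]);o=T[:3,3]
    return o+r*(z-o[2])/r[2]
def blue(p):
    h=cv2.cvtColor(p["color"],cv2.COLOR_RGB2HSV)
    return (h[...,0]>100)&(h[...,0]<130)&(h[...,1]>120)&(h[...,2]>40)
def line(P):  # rectangle: centre, long-axis dir, dims
    (c,s,a)=cv2.minAreaRect(P[:,:2].astype(np.float32)*1000)
    b=cv2.boxPoints((c,s,a));e=[b[1]-b[0],b[2]-b[1]];L=max(e,key=np.linalg.norm)
    return np.array(c)/1000,np.degrees(np.arctan2(L[1],L[0]))%180,np.round(s,1)
E
python3 - <<'E'
import pickle;from h import *
I=pickle.load(open("ims0.pkl","rb"))
for n in I:
    p=I[n];w=cloud(p);b=blue(p);P=w[b];P=P[np.isfinite(P[:,0])]
    print(n,"blue",len(P),np.percentile(P[:,2],[1,25,50,75,99]).round(3))
    Q=P[(P[:,2]>.112)&(P[:,2]<.13)]
    if len(Q)>20:print(line(Q),Q.mean(0).round(4))
    # jig
    x,y,z=w[...,0],w[...,1],w[...,2]
    m=(y>0.05)&(y<0.3)&(x>0.3)&(x<0.6)&(z>.062)&(z<.078)
    k,lab,st,ce=cv2.connectedComponentsWithStats(m.astype(np.uint8))
    for i in range(1,k):
        if st[i,4]>30:
            Q=w[lab==i];print("comp",st[i,4],line(Q),Q.mean(0).round(4),np.median(Q[:,2]).round(4))
    m=(y>0.05)&(y<0.3)&(x>0.3)&(x<0.7)&(z>.052)&(z<.068)
    k,lab,st,ce=cv2.connectedComponentsWithStats(m.astype(np.uint8))
    for i in range(1,k):
        if st[i,4]>30:
            Q=w[lab==i];print("knobcomp",st[i,4],line(Q),Q.mean(0).round(4))
t=I["top"]
for nm,(u,v,z) in dict(grip=(241,211,.049),ptr=(234,202,.061),mark=(249,196,.019),chan=(245,247,.015),jig=(244,233,0),rack=(387,202,0)).items():print(nm,ray(t,u,v,z).round(4))
s=I["side"]
for nm,(u,v,z) in dict(grip=(311,244,.049),ptr=(309,248,.061),mark=(298,247,.019),chan=(343,254,.015),jig=(332,254,0),rack=(332,167,0)).items():print(nm,ray(s,u,v,z).round(4))
E
```

```text
side blue 83 [0.019 0.116 0.12  0.123 0.126]
(array([ 0.62019122, -0.16386325]), np.float32(96.99289), array([  8.1, 144.1])) [ 0.6183 -0.1496  0.1211]
comp 307 (array([0.46842596, 0.21027272]), np.float32(89.02983), array([171.7,  18.2])) [0.4683 0.2146 0.0693] 0.0693
comp 336 (array([0.42877344, 0.20913899]), np.float32(89.04082), array([173. ,  19.8])) [0.4287 0.2145 0.0693] 0.0692
knobcomp 93 (array([0.5499502, 0.2089426]), np.float32(62.463287), array([54.9, 15.6])) [0.5492 0.21   0.0598]
knobcomp 37 (array([0.42998941, 0.28761853]), np.float32(178.6253), array([18.1, 20. ])) [0.431  0.2903 0.0617]
top blue 223 [0.097 0.118 0.121 0.123 0.127]
(array([ 0.61896808, -0.16567197]), np.float32(97.167175), array([  8.4, 148.4])) [ 0.6187 -0.1666  0.1214]
comp 496 (array([0.468392  , 0.21030327]), np.float32(89.296646), array([170.6,  17.6])) [0.4681 0.2101 0.0702] 0.0702
comp 544 (array([0.42834296, 0.2099715 ]), np.float32(89.35324), array([169.5,  17.8])) [0.4284 0.2098 0.0703] 0.0704
knobcomp 128 (array([0.54938361, 0.20740427]), np.float32(62.79899), array([56.1, 13.7])) [0.5494 0.2073 0.0604]
grip [0.544  0.2122 0.049 ]
ptr [0.5665 0.2281 0.061 ]
mark [0.585  0.1962 0.019 ]
chan [0.4513 0.2074 0.015 ]
jig [0.4882 0.2125 0.    ]
rack [ 0.566 -0.169  0.   ]
grip [0.5519 0.2091 0.049 ]
ptr [0.5532 0.2317 0.061 ]
mark [0.5929 0.2096 0.019 ]
chan [0.4527 0.2023 0.015 ]
jig [0.4868 0.2004 0.    ]
rack [ 0.554 -0.161  0.   ]
```

```bash
cat >> h.py <<'E'
def down(a):
    c,s=np.cos(np.radians(a)),np.sin(np.radians(a))
    return np.array([[c,0,-s],[s,0,c],[0,-1,0]])
E
python3 - <<'E'
from plant import arm,viewer;from h import *
for a in(7.08,187.08):
    print(a,arm.solve_ik([.6195,-.1655,.25],down(a)))
for a in(-.8,179.2):
    print(a,arm.solve_ik([.4485,.21,.25],down(a)))
for a in(152.8,-27.2,89.2,-90.8):
    print(a,arm.solve_ik([.5495,.208,.25],down(a)))
E
```

```text
7.08 [ 34.36503176  27.50408769 -33.1463359   74.1917751   14.75487158
  82.50664303   9.39692895]
187.08 [  18.96104235   24.44277483   -9.87379022   75.04043137    4.12125409
   80.8605898  -163.61871172]
-0.8 [ 15.37346423  10.51070346 -49.47595512  96.4847224    8.18917396
  76.77268912 -36.30900972]
179.2 [ 32.13973077  18.23414421 -72.91142639  96.02265802  17.74022992
  78.98350771 135.77689302]
152.8 [ 24.41551154  35.15324049 -73.54737511  82.37378644  33.57106699
  86.95491803 105.05557574]
-27.2 [ 20.18118338  29.69212088 -63.41753702  82.52627662  26.45691875
  83.87021604 -70.11819999]
89.2 [ 21.0143294   30.53045279 -65.16906194  82.49528575  27.60080797
  84.31832493  45.49602238]
-90.8 [  17.41953056   27.38498826  -58.08037856   82.63212612   23.17989116
   82.68516254 -131.44988098]
```

Run:
```python
from plant import arm,viewer;from h import *
R=down(7.08);x,y=.6195,-.1655
arm.move_gripper(.045)
arm.goto([x,y,.25],R)
arm.move_l([x,y,.16],.15)
arm.move_l([x,y,.104],.08,until_force=6) and print("contact")
s=arm.read_state();print(s["time"],s["tool_pos"],s["force"])
arm.move_gripper(0,f_grip=35)
s=arm.read_state();print(s["time"],s["grip_width"],s["force"])
arm.move_l([x,y,.225],.08)
s=arm.read_state();print(s["time"],s["grip_width"],s["force"],s["tool_pos"])
p=viewer.capture("side");q=viewer.capture("top")
cv2.imwrite("pics/lift.png",np.hstack([cv2.resize(i[60:260,220:420,::-1],(400,400)) for i in(p["color"],q["color"])]))
```

```text
5.6 [ 0.61982599 -0.16546142  0.10437809] [0.59900154 0.24996325 0.86785311]
6.0167 0.007641561807871198 [0.43087564 0.05663712 3.11326844]
7.6833 0.007373759968262959 [ 0.20738724 -0.12046481 -0.84390947] [ 0.61925193 -0.16549544  0.22435728]
```

View pics/lift.png

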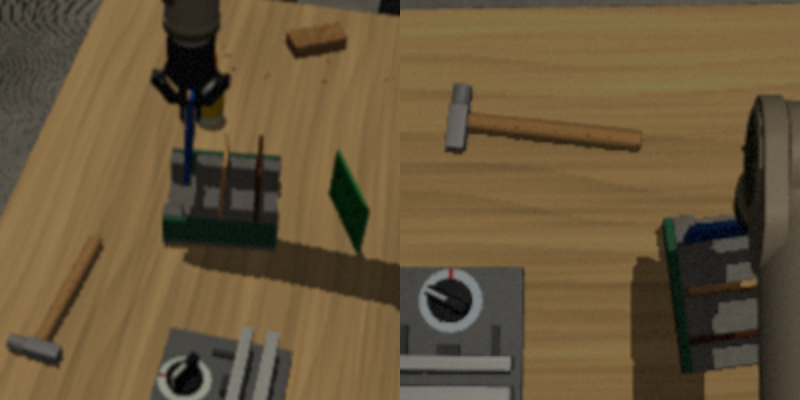

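The blue plate is out of the slot and gripped vertically, and maple and walnut are still in theirs. Next I carry it over the jig and check alignment there.

Run:
```python
from plant import arm,viewer;from h import *
R=down(-.8);x,y=.4485,.21
arm.move_l([x,y,.225],.2,ori=R)
arm.move_l([x,y,.178],.1)
s=arm.read_state();print(s["time"],s["grip_width"],s["tool_pos"],s["force"])
p=viewer.capture("side");w=cloud(p);b=blue(p)
P=w[b];P=P[np.isfinite(P[:,0])];print(len(P),P.min(0).round(3),P.max(0).round(3))
for lo in np.arange(.08,.21,.02):
    Q=P[(P[:,2]>lo)&(P[:,2]<lo+.02)]
    if len(Q)>15:print(lo.round(2),len(Q),line(Q),np.median(Q,0).round(4))
q=viewer.capture("top");w=cloud(q);P=w[blue(q)];P=P[np.isfinite(P[:,0])];print("top",len(P))
if len(P)>15:print(line(P),P.min(0).round(3),P.max(0).round(3))
cv2.imwrite("pics/above.png",np.hstack([cv2.resize(i[r:r+160,c:c+160,::-1],(400,400),interpolation=cv2.INTER_CUBIC) for i,r,c in((p["color"],150,260),(q["color"],150,160))]))
```

```text
10.6167 0.007639119155972257 [0.44867964 0.21011343 0.17829282] [ 0.19012865 -0.88979316 -1.48991092]
73 [0.447 0.196 0.087] [0.454 0.286 0.199]
0.18 50 (array([0.4501322 , 0.24082686]), np.float32(90.31607), array([ 5.9, 88.7])) [0.4504 0.2477 0.1951]
top 107
(array([0.44697534, 0.17639111]), np.float32(89.44258), array([83.1, 13.2])) [0.44  0.135 0.009] [0.454 0.218 0.202]
```

View pics/above.png

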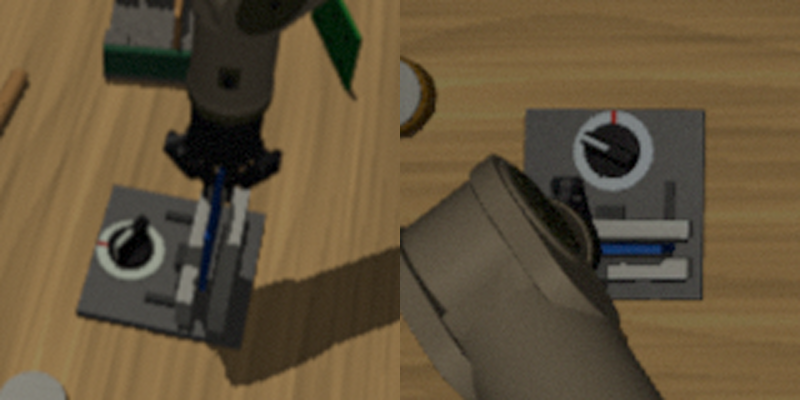

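Over the jig the plate spans y 0.135–0.286, so it is centred on 0.21 and lies parallel between the jaws at x≈0.449. I lower it and let go.

Run:
```python
from plant import arm,viewer;from h import *
x,y=.4485,.21
arm.move_l([x,y,.115],.08,until_force=8) and print("early contact")
print("touch",arm.move_l([x,y,.102],.02,until_force=4))
s=arm.read_state();print(s["time"],s["tool_pos"],s["force"])
arm.move_gripper(.03)
arm.hold(.4)
arm.move_l([x,y,.23],.1)
p=viewer.capture("side");q=viewer.capture("top")
for c in(p,q):
    w=cloud(c);P=w[blue(c)];P=P[np.isfinite(P[:,0])]
    for lo,hi in((.08,.1),(.1,.118),(.118,.135)):
        Q=P[(P[:,2]>lo)&(P[:,2]<hi)]
        if len(Q)>8:print(lo,len(Q),line(Q),np.median(Q,0).round(4))
s=arm.read_state();print(s["time"],s["tool_pos"],s["force"])
cv2.imwrite("pics/rel.png",np.hstack([cv2.resize(i[r:r+160,c:c+160,::-1],(400,400),interpolation=cv2.INTER_CUBIC) for i,r,c in((p["color"],150,260),(q["color"],150,160))]))
```

```text
touch True
12.1083 [0.44889901 0.21004338 0.10738523] [0.66288266 0.50531379 4.07325783]
0.118 95 (array([0.44991721, 0.21351367]), np.float32(89.19455), array([145.9,   7.1])) [0.4499 0.2142 0.1246]
0.118 98 (array([0.45009619, 0.17318073]), np.float32(89.26502), array([76.6,  5. ])) [0.45   0.173  0.1254]
14.3333 [0.44820692 0.20987701 0.22939175] [-0.21581548 -0.55016972  0.44436905]
```

View pics/rel.png

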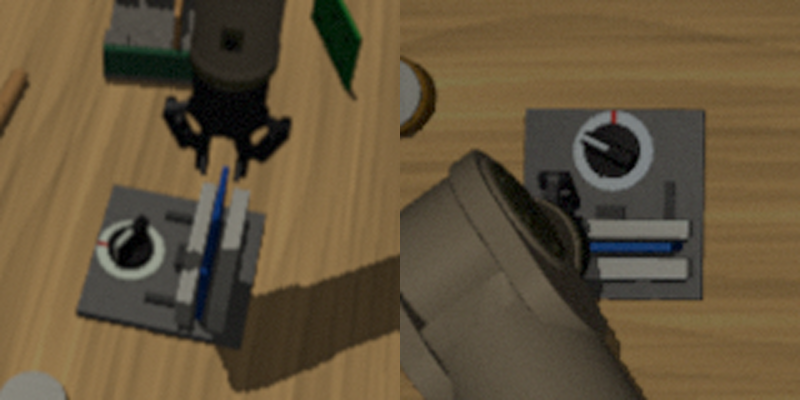

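The plate is released and stands upright with its top at z 0.125 (centre of the jaws in both crops). Now the knob: its bar is at 62.8°, so the mark is 63.6° clockwise.

Run:
```python
from plant import arm,viewer;from h import *
x,y=.5495,.2080;a0=-27.2
arm.move_gripper(.045)
arm.goto([x,y,.23],down(a0))
arm.move_l([x,y,.09],.15)
arm.move_l([x,y,.054],.06,until_force=8) and print("contact")
arm.move_gripper(0,f_grip=40)
s=arm.read_state();print(s["time"],s["grip_width"],s["tool_pos"],s["force"])
for a in np.linspace(a0,a0-63.6,8)[1:]:
    arm.goto([x,y,.054],down(a))
s=arm.read_state();print(s["time"],s["grip_width"],s["tool_pos"],s["force"],s["wrist_torque"])
arm.move_gripper(.045)
arm.move_l([x,y,.2],.15)
p=viewer.capture("side");w=cloud(p);X,Y,Z=w[...,0],w[...,1],w[...,2]
m=(abs(X-x)<.035)&(abs(Y-y)<.035)&(Z>.052)&(Z<.068);print(m.sum(),line(w[m]))
P=w[blue(p)];P=P[np.isfinite(P[:,0])&(P[:,2]>.118)];print(len(P),line(P),np.median(P,0))
cv2.imwrite("pics/knob.png",cv2.resize(p["color"][170:290,260:420,::-1],(800,600),interpolation=cv2.INTER_CUBIC))
print(arm.read_state()["time"])
```

```text
17.35 0.013296838928669489 [0.54880918 0.20867126 0.0546109 ] [-4.86040858 -0.15820181  5.70367605]
19.2167 0.013607628613669471 [0.54947063 0.2074871  0.05458703] [-4.17172621 -2.38749611  6.90527028] [-0.6040599   0.86573915 -0.12187151]
97 (array([0.54922217, 0.20893289]), np.float32(179.38206), array([17.3, 56.1]))
72 (array([0.44757043, 0.21379218]), np.float32(88.70938), array([143.6,   6.1])) [0.447791   0.22698283 0.12422696]
20.8
```

View pics/knob.png

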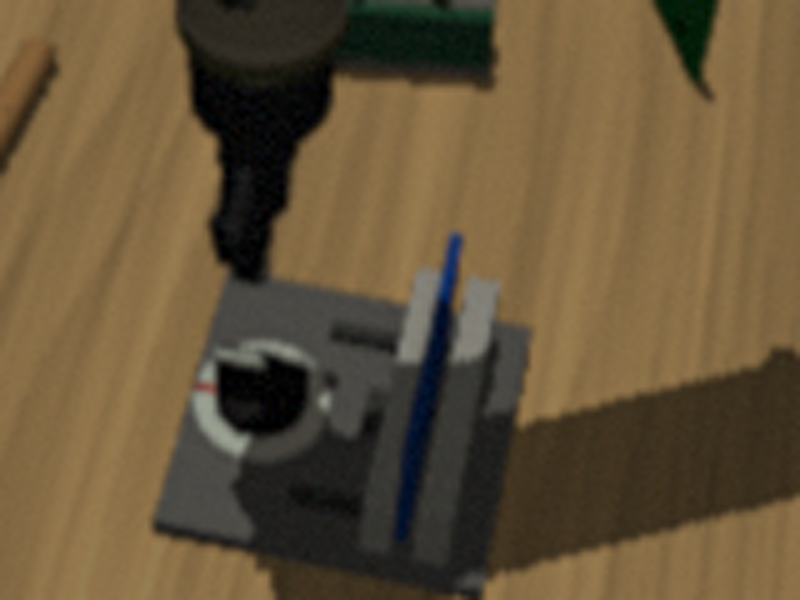

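The bar now reads 179.4°, on the mark axis, and the plate is upright between the closed jaws. I back off for an unobstructed final check from the top.

Run:
```python
from plant import arm,viewer;from h import *
import pickle
x,y=.5495,.2080
arm.move_l([x,y,.3],.15)
arm.move_joints([70.25,21.967,.94,78.501,-.361,79.538,-2.664])
q=viewer.capture("top");p=viewer.capture("side")
I=pickle.load(open("ims0.pkl","rb"))
for c in(p,q):
    w=cloud(c);X,Y,Z=w[...,0],w[...,1],w[...,2]
    m=(abs(X-x)<.035)&(abs(Y-y)<.035)&(Z>.052)&(Z<.068);print("bar",m.sum(),line(w[m]))
    m=(X>.4)&(X<.49)&(abs(Y-.21)<.1)&(Z>.062)&(Z<.078);print("jaws",line(w[m]))
    P=w[blue(c)];P=P[np.isfinite(P[:,0])]
    for lo,hi in((.08,.11),(.118,.135)):
        Q=P[(P[:,2]>lo)&(P[:,2]<hi)]
        if len(Q)>8:print("blue",lo,len(Q),line(Q),np.median(Q,0).round(4))
for n,c in(("top",q),("side",p)):
    d=cv2.absdiff(c["color"],I[n]["color"]).max(2)>60
    k,l,st,ce=cv2.connectedComponentsWithStats(d.astype(np.uint8));print(n,[(st[i,4],ce[i].round()) for i in range(1,k) if st[i,4]>8])
cv2.imwrite("pics/fin.png",cv2.resize(q["color"][100:340,130:530,::-1],None,fx=2,fy=2,interpolation=cv2.INTER_CUBIC))
print(arm.read_state()["time"])
```

```text
bar 98 (array([0.54933173, 0.20759119]), np.float32(0.12496763), array([55.8, 17.9]))
jaws (array([0.44450247, 0.20991135]), np.float32(88.86064), array([173.8,  51.9]))
blue 0.08 12 (array([0.44424808, 0.21836157]), np.float32(88.983894), array([88.3,  0.3])) [0.4444 0.2255 0.0983]
blue 0.118 97 (array([0.44725687, 0.21266   ]), np.float32(89.01653), array([143.5,   6.3])) [0.4473 0.223  0.1243]
bar 124 (array([0.54972156, 0.20688315]), np.float32(179.48665), array([13.1, 54.1]))
jaws (array([0.44454785, 0.20999788]), np.float32(89.30953), array([170.2,  50.2]))
blue 0.118 176 (array([0.44809506, 0.20848254]), np.float32(89.337616), array([147.2,   4.9])) [0.448  0.2111 0.1252]
top [(np.int32(21), array([407., 175.])), (np.int32(9), array([418., 174.])), (np.int32(172), array([385., 181.])), (np.int32(16), array([242., 203.])), (np.int32(14), array([237., 206.])), (np.int32(9), array([221., 239.])), (np.int32(21), array([244., 239.])), (np.int32(19), array([269., 239.])), (np.int32(103), array([238., 246.])), (np.int32(19), array([566., 356.])), (np.int32(132), array([624., 373.])), (np.int32(31), array([633., 368.])), (np.int32(274), array([597., 385.])), (np.int32(15), array([614., 388.])), (np.int32(12), array([604., 389.]))]
side [(np.int32(21), array([316., 130.])), (np.int32(18), array([314., 146.])), (np.int32(43), array([314., 158.])), (np.int32(41), array([349., 225.])), (np.int32(51), array([343., 248.])), (np.int32(9), array([338., 238.])), (np.int32(18), array([316., 239.])), (np.int32(19), array([308., 245.])), (np.int32(20), array([334., 254.])), (np.int32(10), array([345., 254.])), (np.int32(28), array([341., 267.])), (np.int32(18), array([338., 266.]))]
24.8417
```

View pics/fin.png

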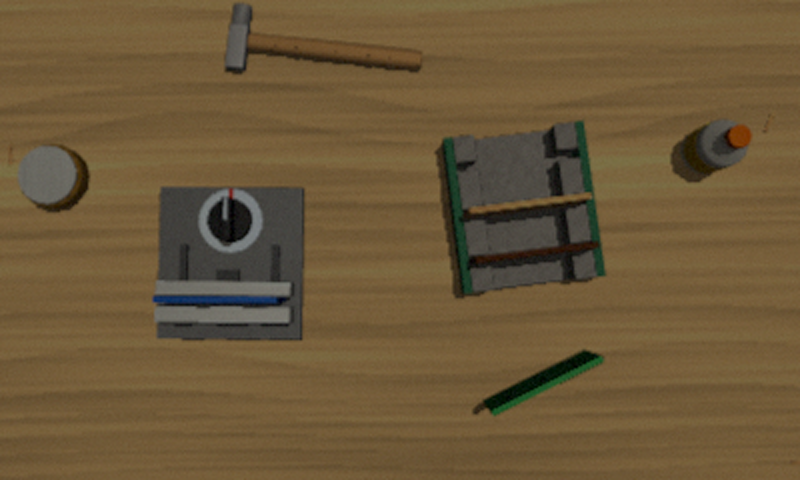

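Pointer (px 228,205) is on the red mark, the plate is between the jaws, and everything else is unchanged. I hand in.

```bash
python3 -c "
from plant import arm
print(arm.close_job(),arm.read_state()['time'])"
```

```text
the job is handed in; nothing more can be done
the job is handed in; nothing more can be done
```

The job is handed in, at about 25 s of the 61 s allowed; it reports no verdict. I slid the blue template straight up out of the rack and lowered it between the jaws until it touched the floor. I then let go, gripped the knob's bar, turned it 63.6° clockwise, and backed the arm off to its start pose.

Last checks, from the camera images:
- **Knob:** the bar reads within about 1° of the mark's direction in both views, and the top view shows the white pointer on the red mark.
- **Template position:** its upper edge is at z ≈ 0.125 m, so it is standing on the floor. Its centre is at y ≈ 0.209–0.213 m, and the jaw centre is at 0.210 m.
- **Template tilt:** it looks upright and sits against the moving jaw. I did not measure the tilt separately; the 13.5 mm gap limits it to about 0.1 rad.
- **Everything else:** comparing with the first pictures, only the template, the jaw, the knob and the arm itself changed. The other two templates, bottle, tin and hammer look the same.

The two cameras differed by about 1 mm in x and 4 mm in y on the template's position. The y difference comes from the side view seeing only part of the edge. No check failed.

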